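# Serum tubes into the imaging stand, camera arm held at its set mark

### The arm

A 6-joint arm with a two-finger parallel gripper is mounted at the origin on a cart in front of the work surface, level with it; the furniture and walls round the work are solid. World frame = base frame: x ahead of the robot, y to its left, z up, the work surface at z = 0. Lengths are in m, angles in rad, forces in N, time in s.
With the tool pointing down it reaches from about 0.275 to 0.875 m from the base axis. Payload 12.5 kg.
Tool frame: the origin (TCP) lies on the centre line of the jaws, within the pads' length; the fingertips stand r.finger_overhang ahead of it and the grasp point (between the pads) lies 3 mm ahead of it (r.finger_overhang is the distance from the TCP to the fingertips, in m); z points along the fingers, y is the direction in which the jaws open and shut (so a half turn about z gives the same grasp; the last joint's range is limited). The gripper opens to 85 mm and grips with 20 to 120 N. Pads are 22 mm wide; open, the fingers measure 114 mm over their backs; the gripper's body (76 mm by 85 mm) begins 54 mm behind the grasp point. The pads swing forward as they close: fully open they stand 13 mm farther back than shut.
Start: joints at [-1.195, 0.351, 1.652, -0, 1.139, -0.085], TCP at [0.245, -0.493, 0.228] pointing down, gripper open.
Joint ranges: [-2.75, 2.75], [-0.79, 2.1], [0.01, 2.65], [-1.57, 4.71], [0.07, 3.14], [-2.87, 2.87]. Speed limits (rad/s): [2.22, 2.22, 2.79, 3.14, 3.14, 3.14].

### API

Orientations are given as a unit quaternion [x, y, z, w].
In Python, from cell import r, optics gives the robot as it stands. The module is installed in compiled form; this text tells all that it offers. Calls block until the motion is done:
- r.move_to(position, orientation): joint-space move of the TCP to a pose.
- r.move_linear(position, rot=None, vel=0.15): straight line of the TCP; rot=None keeps the orientation; vel is the mean speed in m/s.
- r.set_joints(angles): joint-space move.
- r.set_gripper(opening, squeeze=None): opening from 0.0 (shut) to 1.0 (fully open); squeeze is the grip in N (None keeps the last); returns when the fingers have stopped.
- r.sleep(seconds).
- r.inverse_kinematics(position, orientation): joint angles nearest the present ones, or None.
- optics.get_image(name): name is "scene" or "top" or "wrist"; returns a dict with "pixels" (400x640x3 uint8, red, green, blue), "depth" (400x640 float32, m along the optical axis (not along the pixel's ray), 0 where there is no reading), "fx", "fy", "cx", "cy" (pixels), "camera_from_world" (4x4, takes a point from world to camera coordinates); the wrist camera has in their place "mount" (4x4, takes a point from camera to tool coordinates, whose origin is the TCP and whose axes are the flange's). Camera axes: x right, y down, z forward; pixel columns grow to the right and rows downward; lengths in m; the calibration is good to about 2 mm. A picture is of the moment at which its call begins: read the wrist's pose just before it.
A pose or a line that the arm cannot do raises r.PlanningError and nothing moves.
- r.hand_in(): hands the job in, once; it reports no verdict.
Readings, each from a call of its own:
- r.current_t(): time.
- r.current_q(): joint angles.
- r.current_qvel(): joint speeds.
- r.current_effort(): joint torques, N m.
- r.current_tool_pos(): TCP position.
- r.current_ee_rot(): TCP orientation.
- r.current_contact_force(): force on the tool from outside, world axes, zero at the start.
- r.current_torque(): the same for the moment, N m.
- r.current_opening(): opening from 0.0 (shut) to 1.0 (fully open).
Only numpy, scipy, OpenCV 4.12 (cv2) and the standard library are available. Lean on these libraries where they do the work, as an engineer would, in place of code of your own. Each camera call takes 0.05 s, during which the arm holds its last target.

### The job

Take the two serum tubes (red cap and yellow cap) out of the white rack one at a time, keep them upright and stand one in each bore of the imaging stand, all the way down; the whole-blood tube with the purple cap stays in the rack. Then squeeze the red lock button on the camera head's grip, draw the camera arm out along its scale until the red pointer stands at the orange set mark, and finish holding it there: the button stays squeezed and the grip is not let go, because a spring pulls the arm back. Leave the orange mark and the red-lidded specimen cup where they are.

Things in the scene. Friction and masses are not known exactly. Their poses are not given: they have to be found in the camera images.
- rack: White tube rack, 3 by 6 holes, fixed on the worktop, 76 x 141 mm, top 46 mm above the worktop. Origin: centre of its underside; y along its long side, x along its short side, z up. Three tubes stand in its middle column (x = 0), 43 mm apart along y, on the rack's floor 4 mm above the worktop.
- red_tube: Red-capped serum tube standing in the rack, 90 mm long, about 12 g: barrel 13 mm in diameter with a rounded foot, cap 16 mm in diameter from 71 to 90 mm above the foot. Origin: the lowest point of the foot, on the axis; z runs along the tube towards the cap. Grasp it by the cap from above. It has about 1.5 mm of play in the rack, so it can lean a little.
- yellow_tube: Yellow-capped serum tube, otherwise the same as the red-capped one, in another place of the rack.
- purple_tube: Purple-capped whole-blood tube of the same size in the third place of the rack; it stays there.
- stand: Fixed imaging stand: grey base plate 104 x 325 x 8 mm (y -250 to +75 mm), white housing (y -48 to +75, top at z = 40 mm) with two tube bores, back-light 83 mm high at y = 61 to 71 mm, telescoping camera arm that draws out along -y. Origin: on the worktop, midway between the bores. x across it, away from the robot at yaw 0; y from the arm's free end towards the back-light; z up.
- bore_near (a point): Centre of the mouth of the bore at x = -28 mm, y = 0 of the stand, 40 mm above the worktop. 15 mm in diameter with a small chamfer, 30 mm deep, flat floor; a tube fully down stands 60 mm out of the housing. Axes as the stand.
- bore_far (a point): Centre of the mouth of the other, equal bore, at x = +28 mm, y = 0 of the stand. Either tube may go in either bore.
- grip (a point): Grasp point of the upright dark hand grip on the moving camera head, 102 mm above the worktop; axes as the stand. Grip: 26 mm long (y), from 82 to 121 mm above the worktop; the white head below is 44 x 36 mm. Squeeze it along the stand's x: red button (22 x 26 mm) on the -x side, plain back on +x. 34 mm over both, 28 mm when squeezed home; this point is the middle of those 28 mm.
- lock_button (a joint): Travel of the red lock button (m): 0 out (locked), 0.006 squeezed home, along +x of the stand. Springy: about 1.6 N to start, 4 N at the end. Its latch pin leaves the keeper at about 4 mm, and only then can the arm be drawn out. Let go, it springs out again.
- camera_arm (a joint): Extension of the telescoping arm (m): 0 parked and locked (start), up to 0.12, along -y of the stand. A spring pulls it home with 2.5 to 4 N all the time; at home it locks again if the button is out.
- pointer (a point): Tip of the red pointer on the camera head over the scale (on the moving arm, 13 mm above the worktop, at x = -40 mm of the stand); same y as the grip. Axes as the stand.
- mark (a point): Line of the orange set mark clipped on the front edge of the white scale on the base plate, 10 mm above the worktop, at x = -40 mm of the stand. It is set somewhere between 50 and 110 mm from where the pointer starts. The pointer is at the mark when both have the same y in the stand's frame. Axes as the stand.
- specimen_cup_3: Red-lidded specimen cup, 58 mm in diameter, 59 mm high, a bystander. Origin: centre of its underside.

How it is judged:
On the way, in this order (a step that is already met when the one before it is completed fails the run):
1. the red-capped and the yellow-capped tube stand in the two bores, fully down and let go, while the camera arm is still parked (((horizontal distance between red_tube and bore_near below 0.004 m and z of red_tube in the frame of bore_near below -0.027 m and angle between each of red_tube, yellow_tube's own z axis and vertical below 0.12 rad and horizontal distance between yellow_tube and bore_far below 0.004 m and z of yellow_tube in the frame of bore_far below -0.027 m) or (horizontal distance between red_tube and bore_far below 0.004 m and z of red_tube in the frame of bore_far below -0.027 m and angle between each of red_tube, yellow_tube's own z axis and vertical below 0.12 rad and horizontal distance between yellow_tube and bore_near below 0.004 m and z of yellow_tube in the frame of bore_near below -0.027 m)) and contact force between the fingers and red_tube below 0.2 N and contact force between the fingers and yellow_tube below 0.2 N and value of joint camera_arm below 0.003 m), for 0.2 s.
2. the lock button is squeezed by the fingers and the arm is drawn out (value of joint lock_button above 0.004 m and contact force between the fingers and lock_button above 1 N and value of joint camera_arm above 0.02 m), for 0.1 s.
At the end, for the whole second after the job is handed in: Both serum tubes stand in the bores, one in each (axis within 4 mm of the bore's, foot at least 27 mm below its mouth, within 7 degrees of upright); the pointer is at rest within 3 mm of the orange mark along the scale; the fingers still hold the lock button squeezed by more than 4 mm (((horizontal distance between red_tube and bore_near below 0.004 m and z of red_tube in the frame of bore_near below -0.027 m and angle between each of red_tube, yellow_tube's own z axis and vertical below 0.12 rad and horizontal distance between yellow_tube and bore_far below 0.004 m and z of yellow_tube in the frame of bore_far below -0.027 m) or (horizontal distance between red_tube and bore_far below 0.004 m and z of red_tube in the frame of bore_far below -0.027 m and angle between each of red_tube, yellow_tube's own z axis and vertical below 0.12 rad and horizontal distance between yellow_tube and bore_near below 0.004 m and z of yellow_tube in the frame of bore_near below -0.027 m)) and y of pointer in the frame of mark between -0.003 and 0.003 m and value of joint lock_button above 0.004 m and contact force between the fingers and lock_button above 1 N and velocity of joint camera_arm between -0.01 and 0.01 m/s); the arm keeps its last pose, push and grip.
It fails at once if the purple-capped tube is taken out or shifted more than 10 mm (distance of purple_tube from where it was at the start of the episode above 0.01 m).
It fails at once if a serum tube is tipped more than 35 degrees (angle between any of red_tube, yellow_tube's own z axis and vertical above 0.61 rad).
It fails at once if the orange set mark is shifted more than 2 mm (distance of mark from where it was at the start of the episode above 0.002 m).
It fails at once if the specimen cup is shifted more than 15 mm (distance of specimen_cup_3 from where it was at the start of the episode above 0.015 m).
It also fails if it takes over 69 s, if anything falls off the work surface, if the arm or the gripper's body presses on something with over 40 N, if the wrist force passes 120 N, or if a joint passes its speed limit or range.

## Working session

There is one attempt and no reset: what is moved stays moved. The work goes in short steps, each a Python script; the robot and the scene stay as the last script left them, time stands still between calls to the robot, and variables do not carry over. Pictures are saved under pics/ and viewed, and the job is handed in when it is done.

```bash
mkdir -p pics; python3 - <<'E'
from cell import r, optics
import cv2,pickle
print(r.current_t(),r.finger_overhang,r.current_tool_pos(),r.current_ee_rot(),r.current_opening())
for n in ["scene","top","wrist"]:
    im=optics.get_image(n); pickle.dump(im,open(f"pics/{n}0.pkl","wb"))
    cv2.imwrite(f"pics/{n}0.png",im["pixels"][:,:,::-1])
    if n!="wrist": print(n,im["camera_from_world"],im["fx"],im["cx"],im["cy"])
    else: print(im["mount"])
print(r.current_t())
E
```

```text
0.0 0.022 [ 0.24445903 -0.49232049  0.22735717] [ 9.73574949e-01  2.28366989e-01 -8.51870601e-05 -5.74728061e-04] 0.9975646740550592
scene [[-0.6212846  -0.78347426 -0.01317324  0.33653369]
 [-0.59411847  0.4819562  -0.64400425  0.34955332]
 [ 0.51090967 -0.39228346 -0.76490849  0.96246288]
 [ 0.          0.          0.          1.        ]] 423.0099741482187 331.2226887860425 192.28924324996504
top [[-0.01623206 -0.99980137  0.01156501  0.03335471]
 [-0.99204095  0.01465947 -0.12505944  0.50162122]
 [ 0.12486506 -0.01350293 -0.99208185  1.2691623 ]
 [ 0.          0.          0.          1.        ]] 385.394372765569 317.44982974901376 201.33237214637137
[[-5.78915218e-04 -9.46291029e-01 -3.23315564e-01  8.17552682e-02]
 [ 9.99999563e-01 -3.10294495e-04 -8.82376537e-04  3.17514326e-04]
 [ 7.34661960e-04 -3.23315934e-01  9.46290794e-01 -1.46222404e-01]
 [ 0.00000000e+00  0.00000000e+00  0.00000000e+00  1.00000000e+00]]
0.15
```

View pics/scene0.png

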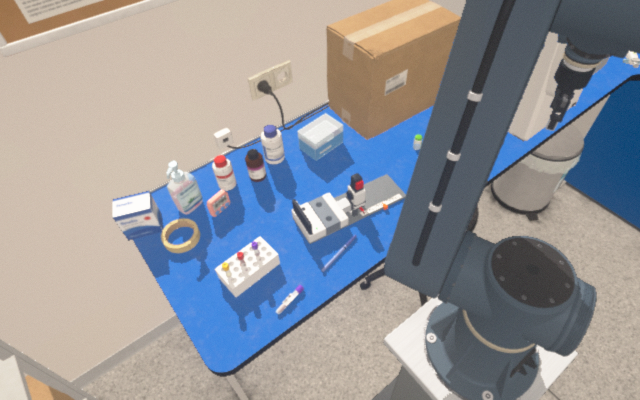

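View pics/top0.png

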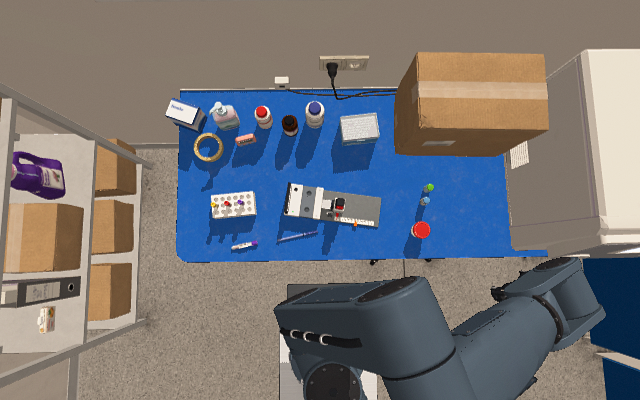

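View pics/wrist0.png

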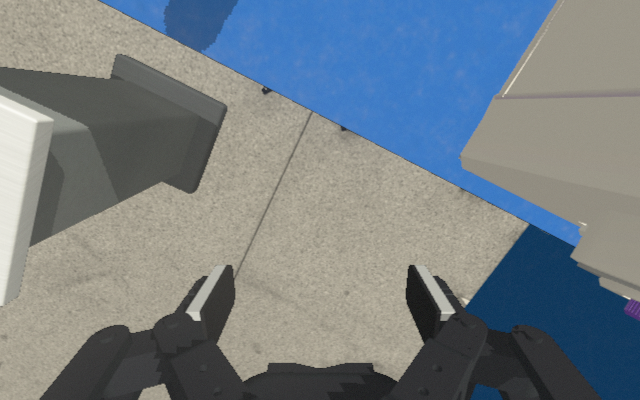

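The top view shows the rack at about (233,205) with yellow, red and purple caps from left to right. The stand is at about (333,205), and the cup at (421,231). I'll enlarge it for a first estimate.

```bash
cat > h.py <<'E'
import numpy as np,cv2,pickle
from scipy.spatial.transform import Rotation as R
def ray_to_z(im,u,v,z,cfw=None):
    T=np.linalg.inv(im["camera_from_world"] if cfw is None else cfw)
    d=T[:3,:3]@np.array([(u-im["cx"])/im["fx"],(v-im["cy"])/im["fy"],1]); o=T[:3,3]
    return o+d*(z-o[2])/d[2]
def wcfw(im,pos,q):
    T=np.eye(4);T[:3,:3]=R.from_quat(q).as_matrix();T[:3,3]=pos
    return np.linalg.inv(T@im["mount"])
def proj(im,p):
    c=im["camera_from_world"]@np.r_[p,1]
    return im["fx"]*c[0]/c[2]+im["cx"],im["fy"]*c[1]/c[2]+im["cy"]
E
python3 - <<'E'
from h import *
im=pickle.load(open("pics/top0.pkl","rb"))
p=im["pixels"][170:260,190:450,::-1]
cv2.imwrite("pics/topc.png",cv2.resize(p,None,fx=3,fy=3,interpolation=cv2.INTER_CUBIC))
for n,u,v,z in [("Y",215,205,.094),("R",227,204,.094),("P",240,203,.094),("near",309,210,.04),("far",307,192,.04),("bl",291,200,.083),("grip",340,204,.121),("mark",355,225,.01),("cup",421,230,.059)]:
    print(n,ray_to_z(im,u,v,z).round(4))
E
```

```text
Y [0.4872 0.3541 0.094 ]
R [0.4899 0.3159 0.094 ]
P [0.4925 0.2744 0.094 ]
near [0.4722 0.0544 0.04  ]
far [0.5331 0.0603 0.04  ]
bl [0.5012 0.1118 0.083 ]
grip [ 0.4813 -0.0439  0.121 ]
mark [ 0.4216 -0.1013  0.01  ]
cup [ 0.3988 -0.3123  0.059 ]
```

View pics/topc.png

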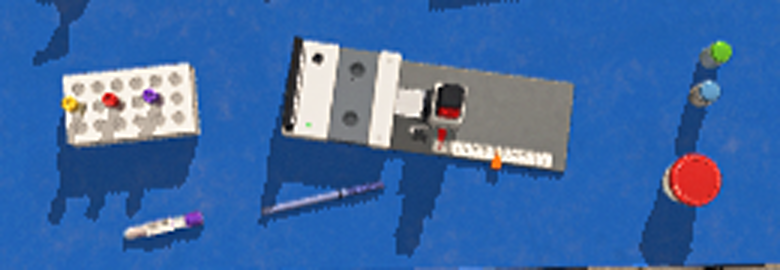

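```bash
python3 - <<'E'
from cell import r, optics
from h import *
im=pickle.load(open("pics/top0.pkl","rb"))
n=ray_to_z(im,306.7,209.3,.04);f=ray_to_z(im,309,193.3,.04);print(n,f,np.degrees(np.arctan2(*(f-n)[[1,0]])))
for x in [(0.48,0.29),(0.50,0.05),(.46,-.14)]:
  for sgn in (1,-1):
    q=R.from_matrix(np.array([[0,sgn,0],[sgn,0,0],[0,0,-1]],float)).as_quat()
    for z in (.1,.25): print(x,sgn,z,np.round(r.inverse_kinematics([*x,z],q),2))
E
```

```text
[0.4746802  0.06204841 0.04      ] [0.52859754 0.0536355  0.04      ] -8.868547376011355
(0.48, 0.29) 1 0.1 [ 0.46  0.53  1.73 -0.    0.88  0.46]
(0.48, 0.29) 1 0.25 [ 0.46  0.35  1.6  -0.    1.2   0.46]
(0.48, 0.29) -1 0.1 [ 0.46  0.53  1.73 -0.    0.88 -2.68]
(0.48, 0.29) -1 0.25 [ 0.46  0.35  1.6  -0.    1.2  -2.68]
(0.5, 0.05) 1 0.1 [ 0.01  0.45  1.88 -0.    0.81  0.01]
(0.5, 0.05) 1 0.25 [ 0.01  0.24  1.75 -0.    1.16  0.01]Traceback (most recent call last):
  File "<stdin>", line 8, in <module>
    return _wrapfunc(a, 'round', decimals=decimals, out=out)
    return _wrapit(obj, method, *args, **kwds)
    result = getattr(arr, method)(*args, **kwds)
TypeError: unsupported operand type(s) for *: 'NoneType' and 'float'
```

```bash
cat >> h.py <<'E'
def Rot(yaw): # tool x along stand y, tool y along stand x
    c,s=np.cos(yaw),np.sin(yaw)
    return R.from_matrix(np.array([[-s,c,0],[c,s,0],[0,0,-1]])).as_quat()
def snap(name):
    from cell import r,optics
    p=np.array(r.current_tool_pos());q=np.array(r.current_ee_rot())
    im=optics.get_image("wrist");im["camera_from_world"]=wcfw(im,p,q);im["tcp"]=p
    pickle.dump(im,open(f"pics/{name}.pkl","wb"));cv2.imwrite(f"pics/{name}.png",im["pixels"][:,:,::-1]);return im
E
python3 - <<'E'
from cell import r, optics
from h import *
im=pickle.load(open("pics/top0.pkl","rb"))
Ti=np.linalg.inv(im["camera_from_world"])
d=im["depth"];v,u=np.mgrid[0:400,0:640]
P=np.stack([(u-im["cx"])/im["fx"]*d,(v-im["cy"])/im["fy"]*d,d],-1)@Ti[:3,:3].T+Ti[:3,3]
for uv in [(400,150),(420,140),(540,150),(540,240),(510,240),(590,150)]: print(uv,P[uv[1],uv[0]].round(3))
B=P[50:165,385:555].reshape(-1,3);B=B[B[:,2]>.05];print(B.min(0),B.max(0))
q0=r.current_q()
r.move_to([.45,-.15,.30],Rot(-.15))
print(r.current_tool_pos(),r.current_t())
r.move_to([.48,.05,.23],Rot(-.15))
print(r.current_t()); im=snap("w1"); print(im["fx"],im["cx"],im["cy"])
E
```

```text
(400, 150) [ 0.666 -0.252  0.07 ]
(420, 140) [ 0.661 -0.282  0.203]
(540, 150) [ 0.617 -0.62   0.238]
(540, 240) [ 0.358 -0.625  0.19 ]
(510, 240) [ 0.362 -0.633  0.001]
(590, 150) [ 0.566 -0.623  0.43 ]
[ 0.33969618 -0.77149567  0.05004839] [0.92280601 0.043132   1.3214596 ]
[ 0.44985759 -0.15069154  0.29977907] 1.65
2.5167
301.79445964194264 320.00740295508996 205.26545693053032
```

View pics/w1.png

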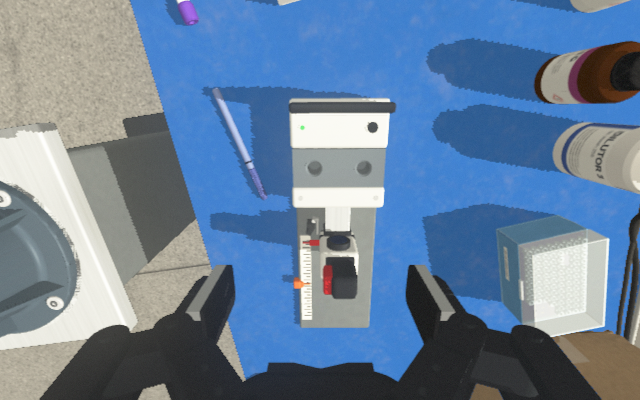

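The wrist view shows bores at about (314,168) and (364,168), the grip at (340,278), the pointer near (312,243) and the orange mark near (298,284).

```bash
python3 - <<'E'
from h import *
im=pickle.load(open("pics/w1.pkl","rb"))
p=im["pixels"][:,:,::-1]
cv2.imwrite("pics/w1a.png",cv2.resize(p[90:220,270:410],None,fx=5,fy=5,interpolation=cv2.INTER_CUBIC)[:600])
cv2.imwrite("pics/w1b.png",cv2.resize(p[210:330,280:390],None,fx=5,fy=5,interpolation=cv2.INTER_CUBIC))
E
```

```text
(no output)
```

View pics/w1a.png

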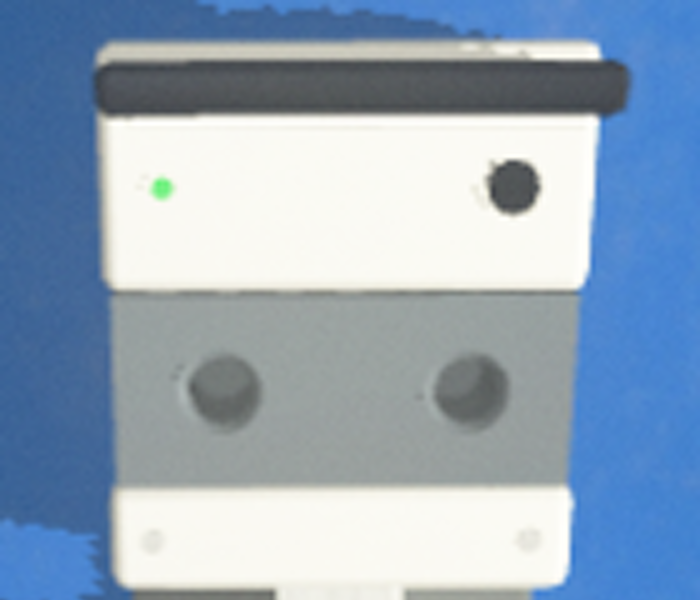

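View pics/w1b.png

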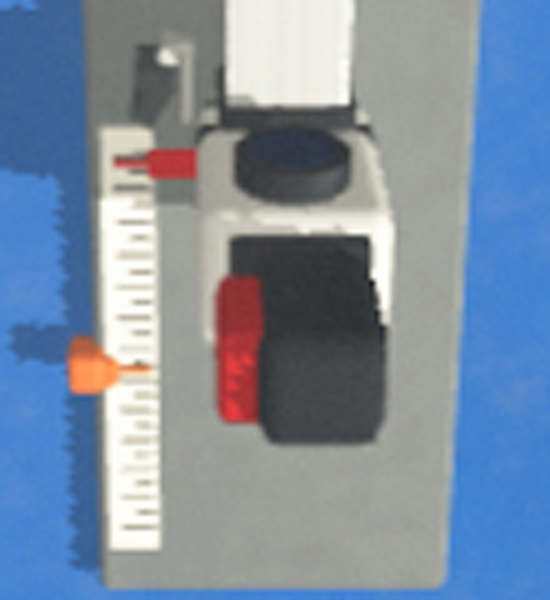

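```bash
python3 - <<'E'
from h import *
im=pickle.load(open("pics/w1.pkl","rb"))
n=ray_to_z(im,314.4,168.,.04);f=ray_to_z(im,363.8,167.8,.04)
o=(n+f)/2; yaw=np.arctan2(*(f-n)[[1,0]]);print(n,f,np.linalg.norm(f-n),yaw)
# yaw check with base plate/housing edges
c,s=np.cos(yaw),np.sin(yaw)
def loc(p): d=p-o; return np.array([c*d[0]+s*d[1],-s*d[0]+c*d[1]]).round(4)
g=lambda u,v,ox,oy:(ox+u/5-.4,oy+v/5-.4)
for nm,u,v,ox,oy,z in [("ptr",115,163,280,210,.013),("ptr2",150,163,280,210,.013),("mark",120,369,280,210,.01),("mark2",150,370,280,210,.01),("gripBL",265,438,280,210,.121),("gripBR",385,438,280,210,.121),("gripTL",262,340,280,210,.121),("gripTR",383,335,280,210,.121),("btnL",218,420,280,210,.11),("plateBL",105,588,280,210,.008),("plateBR",447,585,280,210,.008),("housBL",115,585,270,90,.04),("housBR",570,585,270,90,.04),("blL",97,112,270,90,.083),("blR",627,112,270,90,.083)]:
    p=ray_to_z(im,*g(u,v,ox,oy),z);print(nm,p.round(4),loc(p))
E
```

```text
[0.47472365 0.06188531 0.04      ] [0.52996749 0.05369478 0.04      ] 0.05584770960608894 -0.14718922583495986
ptr [ 0.4422 -0.04    0.013 ] [-0.0451 -0.1055]
ptr2 [ 0.4514 -0.0414  0.013 ] [-0.0358 -0.1055]
mark [ 0.4324 -0.1046  0.01  ] [-0.0454 -0.1709]
mark2 [ 0.4407 -0.1062  0.01  ] [-0.0369 -0.1713]
gripBL [ 0.4763 -0.0535  0.121 ] [-0.0095 -0.114 ]
gripBR [ 0.4999 -0.0572  0.121 ] [ 0.0145 -0.1141]
gripTL [ 0.4788 -0.0311  0.121 ] [-0.0103 -0.0914]
gripTR [ 0.5022 -0.0336  0.121 ] [ 0.0133 -0.0904]
btnL [ 0.4666 -0.0556  0.11  ] [-0.0188 -0.1174]
plateBL [ 0.4149 -0.1801  0.008 ] [-0.0516 -0.2482]
plateBR [ 0.5162 -0.1945  0.008 ] [ 0.0507 -0.2475]
housBL [0.4421 0.0201 0.04  ] [-0.0541 -0.0461]
housBR [0.5482 0.004  0.04  ] [ 0.0533 -0.0465]
blL [0.4618 0.1263 0.083 ] [-0.0502  0.0619]
blR [0.5592 0.1115 0.083 ] [0.0484 0.0615]
```

```bash
python3 - <<'E'
from cell import r, optics
from h import *
r.move_to([.485,.36,.21],Rot(0.06))
im=snap("w2");print(r.current_t())
E
```

```text
3.8
```

View pics/w2.png

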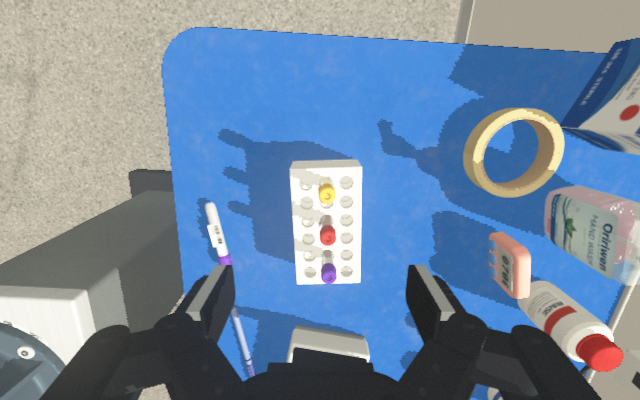

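```bash
python3 - <<'E'
from h import *
im=pickle.load(open("pics/w2.pkl","rb"))
p=im["pixels"][:,:,::-1]
cv2.imwrite("pics/w2a.png",cv2.resize(p[150:295,280:375],None,fx=4,fy=4,interpolation=cv2.INTER_CUBIC))
E
```

```text
(no output)
```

View pics/w2a.png

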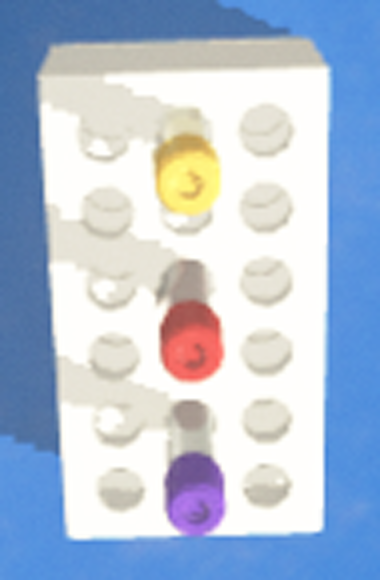

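```bash
python3 - <<'E'
from h import *
im=pickle.load(open("pics/w2.pkl","rb"))
g=lambda u,v:(280+u/4-.4,150+v/4-.4)
P={}
for nm,u,v,z in [("TL",40,75,.046),("TR",328,68,.046),("BL",68,538,.046),("BR",322,530,.046),("Y",189,182,.094),("R",193,350,.094),("P",196,507,.094)]:
    P[nm]=ray_to_z(im,*g(u,v),z);print(nm,P[nm].round(4))
c=sum(P[k] for k in("TL","TR","BL","BR"))/4;print("centre",c)
t=(P["TL"]+P["TR"]-P["BL"]-P["BR"])/2;print(np.linalg.norm(t),"yaw",np.arctan2(-t[0],t[1]));
yw=np.arctan2(-t[0],t[1]);ax=np.array([-np.sin(yw),np.cos(yw)])
for k in "YRP": print(k,(P[k]-c)[:2]@ax,(P[k]-c)[:2]@np.array([ax[1],-ax[0]]), np.linalg.norm(P[k]-P["R"]))
d=im["depth"];
for k in "YRP":pass
E
```

```text
TL [0.4515 0.3741 0.046 ]
TR [0.5263 0.3803 0.046 ]
BL [0.4634 0.2345 0.046 ]
BR [0.5387 0.2416 0.046 ]
Y [0.4902 0.3618 0.094 ]
R [0.4939 0.3201 0.094 ]
P [0.4975 0.2773 0.094 ]
centre [0.49497515 0.30762891 0.046     ]
0.1396719080261992 yaw 0.08738386121437515
Y 0.054343108830630885 -2.7393699945764773e-05 0.04183000584696063
R 0.012513114417244503 3.534164908625182e-06 0.0
P -0.030475897212067664 -0.00014893567191698188 0.042989282012104814
```

```bash
cat >> h.py <<'E'
YR=.0874; YS=-.1472
TUBE={"Y":np.array([.4902,.3618]),"R":np.array([.4939,.3200])}
BORE={"near":np.array([.4747,.0619]),"far":np.array([.5300,.0537])}
E
python3 - <<'E'
from cell import r, optics
from h import *
r.set_gripper(.42,25)
x,y=TUBE["Y"]
r.move_to([x,y,.15],Rot(YR))
r.move_linear([x,y,.089],vel=.08)
print(r.current_tool_pos(),np.round(r.current_contact_force(),2))
r.set_gripper(0.0,25)
print(r.current_opening(),r.current_contact_force(),r.current_t())
r.move_linear([x,y,.215],vel=.12)
print(r.current_opening(),r.current_contact_force(),r.current_t())
bx,by=BORE["far"]
r.move_to([bx,by,.18],Rot(YS))
print(r.current_tool_pos(),r.current_contact_force(),r.current_t()); snap("w3")
E
```

```text
[0.49047147 0.36196828 0.08939945] [ 0.31 -0.36 -0.72]
-0.0023486576804449353 [0.67314239 0.15683171 7.52183535] 6.025
-0.0022003759459994225 [ 0.5638675  -0.45967591  0.55627072] 7.225
[0.53018046 0.05454401 0.18008832] [ 0.18906955 -0.6469966   0.24353798] 8.4167
```

View pics/w3.png

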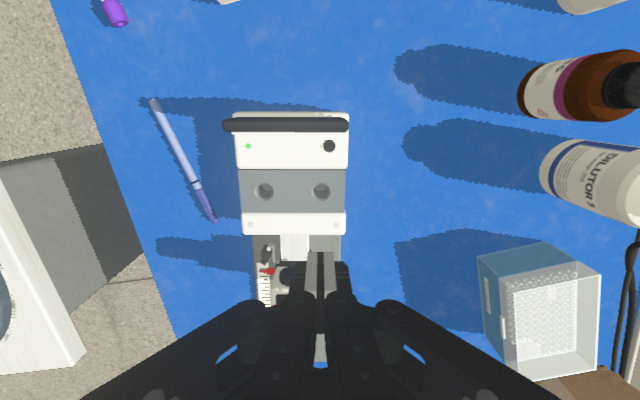

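The gripper closed completely, so the tube was missed. I'll check the rack.

```bash
python3 - <<'E'
from cell import r, optics
from h import *
a=optics.get_image("scene")["pixels"][220:320,190:330,::-1];b=optics.get_image("top")["pixels"][170:260,190:330,::-1]
cv2.imwrite("pics/s4.png",np.vstack([cv2.resize(a,(700,500)[:2] if 0 else (420,300),interpolation=cv2.INTER_CUBIC),cv2.resize(b,(420,270),interpolation=cv2.INTER_CUBIC)]))
E
```

```text
(no output)
```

View pics/s4.png

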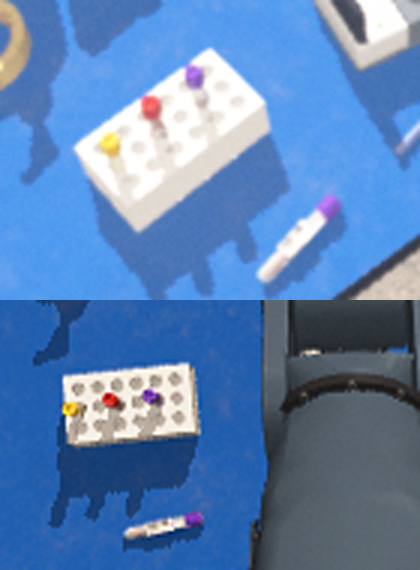

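```bash
python3 - <<'E'
from h import *
im=pickle.load(open("pics/w3.pkl","rb"))
M=np.linalg.inv(im["mount"])
for z in (-.02,0,.003,.022):
  for x in (-.011,0,.011):
    c=M@[x,0,z,1];print(x,z,(im["fx"]*c[0]/c[2]+im["cx"]).round(1),(im["fy"]*c[1]/c[2]+im["cy"]).round(1))
p=im["pixels"][220:370,240:400,::-1]
cv2.imwrite("pics/w3a.png",cv2.resize(p,None,fx=4,fy=4,interpolation=cv2.INTER_CUBIC))
a=pickle.load(open("pics/scene0.pkl","rb"))["pixels"][230:300,200:290,::-1]
from cell import optics
b=optics.get_image("scene")["pixels"][230:300,200:290,::-1]
cv2.imwrite("pics/sc.png",cv2.resize(np.hstack([a,b]),None,fx=4,fy=4,interpolation=cv2.INTER_CUBIC))
E
```

```text
-0.011 -0.02 322.5 301.0
0 -0.02 322.5 281.8
0.011 -0.02 322.6 261.7
-0.011 0 322.2 278.7
0 0 322.2 261.2
0.011 0 322.3 243.0
-0.011 0.003 322.2 275.8
0 0.003 322.2 258.5
0.011 0.003 322.2 240.6
-0.011 0.022 322.0 259.3
0 0.022 322.0 243.4
0.011 0.022 322.0 226.9
```

View pics/w3a.png

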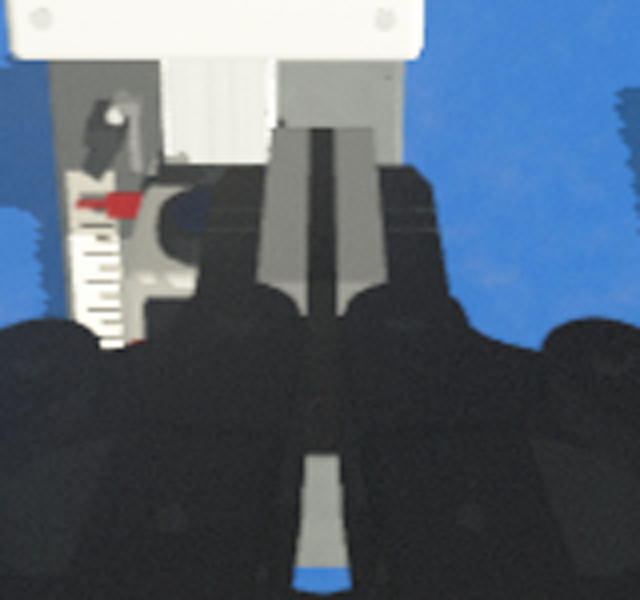

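View pics/sc.png

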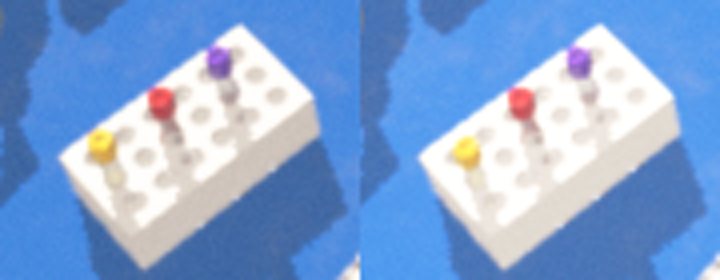

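```bash
python3 - <<'E'
from h import *
for nm,pts in [("w3",[(311,255),(311,270),(311,288),(329,255),(329,270),(329,288),(320,255),(320,270),(320,290),(320,340),(320,320)]),("w2",[(230,270),(215,290),(200,320),(410,270),(425,290),(440,315)]),]:
    im=pickle.load(open(f"pics/{nm}.pkl","rb"))
    for u,v in pts:
        d=im["depth"][v,u];c=[(u-im["cx"])/im["fx"]*d,(v-im["cy"])/im["fy"]*d,d,1]
        print(nm,u,v,d.round(3),(im["mount"]@c)[:3].round(4))
E
```

```text
w3 311 255 0.152 [ 0.0094 -0.0057 -0.0105]
w3 311 270 0.138 [ 0.0098 -0.0053 -0.0255]
w3 311 288 0.125 [ 0.0095 -0.0049 -0.0392]
w3 329 255 0.151 [ 0.0098  0.0033 -0.0113]
w3 329 270 0.137 [ 0.0101  0.0029 -0.026 ]
w3 329 288 0.125 [ 0.0096  0.0025 -0.0392]
w3 320 255 0.152 [ 0.0093 -0.0012 -0.0102]
w3 320 270 0.137 [ 0.0102 -0.0012 -0.0262]
w3 320 290 0.123 [ 0.0098 -0.0012 -0.041 ]
w3 320 340 0.398 [-0.2146 -0.0014  0.1733]
w3 320 320 0.128 [-0.0051 -0.0012 -0.0409]
w2 230 270 0.142 [ 0.0076 -0.0438 -0.0214]
w2 215 290 0.124 [ 0.0096 -0.0444 -0.0403]
w2 200 320 0.112 [ 0.0058 -0.046  -0.0538]
w2 410 270 0.143 [ 0.0072  0.0413 -0.0207]
w2 425 290 0.123 [ 0.0099  0.0415 -0.0407]
w2 440 315 0.111 [ 0.0083  0.0428 -0.0541]
```

```bash
python3 - <<'E'
from cell import r, optics
from h import *
im=optics.get_image("scene")
t=np.array(r.current_tool_pos())
b=im["pixels"][:,:,::-1].copy()
for dz,col in ((.022,(0,0,255)),(0,(0,255,0)),(-.008,(255,0,255)),(-.05,(255,255,0))):
    u,v=proj(im,t-[0,0,dz]);print(dz,u,v);cv2.circle(b,(int(round(u)),int(round(v))),1,col,-1)
u,v=int(u),int(v)
cv2.imwrite("pics/s5.png",cv2.resize(b[max(0,v-70):v+90,u-80:u+80],None,fx=3.7,fy=3.7,interpolation=cv2.INTER_CUBIC))
E
```

```text
0.022 316.6723616070092 176.42221589519755
0 316.3302981195934 170.59440399784623
-0.008 316.2032390100481 168.42966962099305
-0.05 315.51155219663053 156.64524717085123
```

View pics/s5.png

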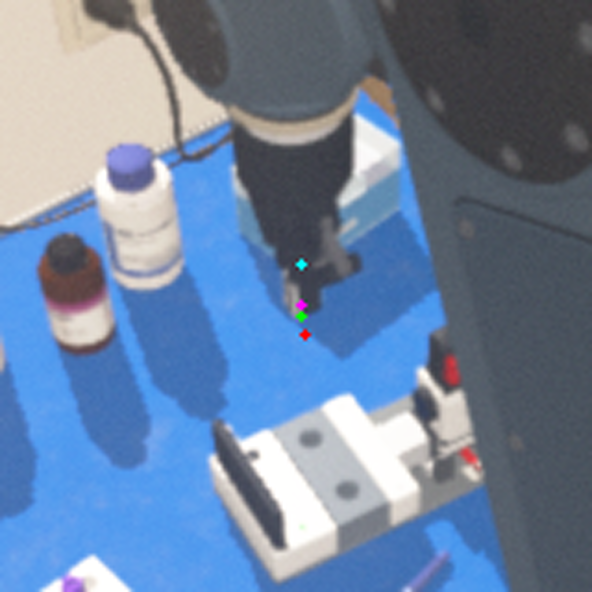

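Both the wrist depth and the scene view put the shut fingertips about 30 mm behind where the stated overhang says, at tool z ≈ -8 mm. The pads therefore closed on top of the cap. I'll work with a grasp point at tool z ≈ -27 mm and look at the rack again.

```bash
python3 - <<'E'
from cell import r, optics
from h import *
r.move_to([.485,.34,.19],Rot(YR))
r.set_gripper(.42,25)
im=snap("w6");print(r.current_t())
p=im["pixels"][:,:,::-1]
cv2.imwrite("pics/w6a.png",cv2.resize(p[130:300,260:380],None,fx=3.5,fy=3.5,interpolation=cv2.INTER_CUBIC))
for u,v in [(264,265),(382,265),(270,265),(376,265),(268,275),(380,275)]:
    d=im["depth"][v,u];print(u,v,(im["mount"]@[(u-im["cx"])/im["fx"]*d,(v-im["cy"])/im["fy"]*d,d,1])[:3].round(4))
E
```

```text
10.2667
264 265 [ 0.0063 -0.0291 -0.0144]
382 265 [ 0.0055  0.0296 -0.0131]
270 265 [ 0.0098 -0.025  -0.0205]
376 265 [ 0.0062  0.0263 -0.0142]
268 275 [ 0.01   -0.0245 -0.0296]
380 275 [ 0.0064  0.0265 -0.0237]
```

View pics/w6.png

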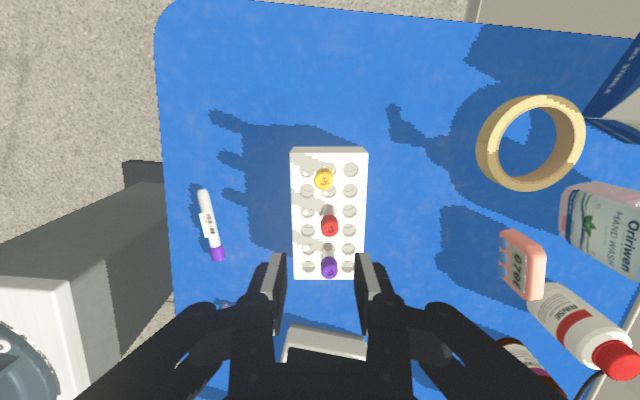

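View pics/w6a.png

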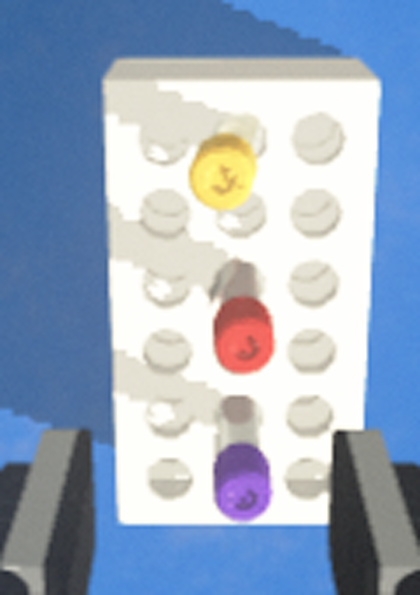

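```bash
python3 - <<'E'
from h import *
im=pickle.load(open("pics/w6.pkl","rb"))
for n,u,v in [("Y",225,178),("R",244,347),("P",243,497)]:
    print(n,ray_to_z(im,260+u/3.5-.4,130+v/3.5-.4,.094).round(4))
E
```

```text
Y [0.485  0.3613 0.094 ]
R [0.4937 0.3186 0.094 ]
P [0.4975 0.2762 0.094 ]
```

```bash
python3 - <<'E'
from cell import r, optics
from h import *
x,y=.4900,.3613
r.move_to([x,y,.10],Rot(YR))
r.move_linear([x,y,.059],vel=.08)
print(r.current_tool_pos(),np.round(r.current_contact_force(),2))
r.set_gripper(0.0,25)
print(r.current_opening(),r.current_contact_force(),r.current_t())
if r.current_opening()>.08:
    r.move_linear([x,y,.185],vel=.12)
    print(r.current_opening(),r.current_contact_force(),r.current_t())
snap("w7")
E
```

```text
[0.49009033 0.36134467 0.05899884] [0.62 0.85 0.06]
0.17704338392141758 [ 0.19682082 -0.09191507  0.41037169] 11.6833
0.1802981747663321 [ 0.70929709 -0.18731866 -0.66547842] 12.8833
```

View pics/w7.png

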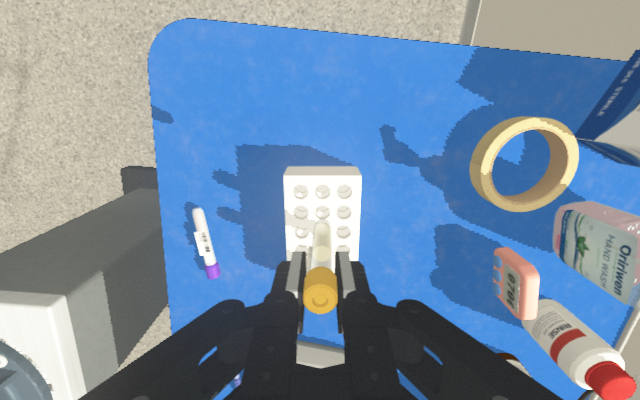

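Yellow is now gripped, with the cap at (320,298) and the foot at about (322,225). I'll take it above the far bore and check its alignment there.

```bash
python3 - <<'E'
from cell import r, optics
from h import *
bx,by=BORE["far"]
r.move_to([bx,by,.135],Rot(YS))
r.sleep(.1)
print(r.current_tool_pos(),r.current_t())
im=snap("w8")
p=im["pixels"][:,:,::-1].copy()
cv2.imwrite("pics/w8a.png",cv2.resize(p[130:330,230:390],None,fx=3,fy=3,interpolation=cv2.INTER_CUBIC))
E
```

```text
[0.53019583 0.05478447 0.13514414] 14.2333
```

View pics/w8a.png

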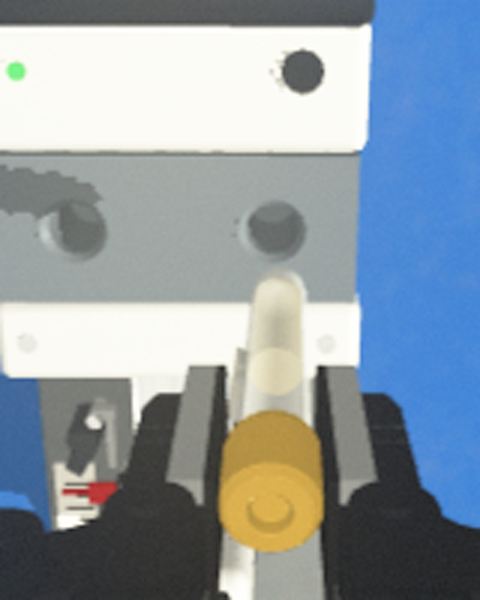

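```bash
python3 - <<'E'
from h import *
im=pickle.load(open("pics/w8.pkl","rb"))
g=lambda u,v:(230+u/3-.33,130+v/3-.33)
t=im["tcp"]
c,s=np.cos(YS),np.sin(YS)
def st(d): return np.array([c*d[0]+s*d[1],-s*d[0]+c*d[1]]).round(4)
print("bore far",ray_to_z(im,*g(275,229),.04),"near",ray_to_z(im,*g(76,229),.04))
cap=ray_to_z(im,*g(270,507),t[2]+.035);print("cap",cap,st(cap-t))
# predicted outline of foot for vertical tube at tcp
for off in (0,):
  zf=t[2]-.055; cen=np.array([t[0],t[1],zf+.0065])
  # sphere tip outline
  d=R.from_euler('z',YS).apply([0,1,0])
  pts=[]
  for a in np.linspace(0,2*np.pi,60):
    for b in np.linspace(-np.pi/2,0,20):
      pts.append(proj(im,cen+.0065*np.array([np.cos(a)*np.cos(b),np.sin(a)*np.cos(b),np.sin(b)])))
  pts=np.array(pts);pts=(pts-[230,130]+.33)*3;print("pred foot top crop v",pts[:,1].min(),"at u",pts[pts[:,1].argmin(),0],"u range",pts[:,0].min(),pts[:,0].max())
for z in (.02,.04):
  q=[proj(im,[t[0]+.0065*sg*c,t[1]+.0065*sg*s,zf+z]) for sg in(-1,1)];print(z,[((np.array(a)-[230,130]+.33)*3).round(1) for a in q])
E
```

```text
bore far [0.52998132 0.05403026 0.04      ] near [0.47448042 0.06219629 0.04      ]
cap [0.52903668 0.05624706 0.17014414] [-0.0014  0.0013]
pred foot top crop v 263.0260174032539 at u 277.3213781443397 u range 248.34367600471404 304.1644782922559
0.02 [array([246.9, 314.9]), array([306.3, 315. ])]
0.04 [array([244.3, 356.9]), array([310. , 356.9])]
```

```bash
python3 - <<'E'
from cell import r, optics
from h import *
print(r.current_tool_pos())
tx,ty=.5296,.0555
r.move_linear([tx,ty,.12],vel=.06)
p=np.array(r.current_tool_pos());print(p)
z=.12
f0=np.array(r.current_contact_force());print(f0)
for z in (.10,.09,.08,.073,.068,.066):
    r.move_linear([tx,ty,z],vel=.05)
    f=np.array(r.current_contact_force());print(z,np.round(r.current_tool_pos(),4),np.round(f-f0,2))
    if np.linalg.norm(f-f0)>8: break
print(r.current_t());im=snap("w9")
cv2.imwrite("pics/w9a.png",cv2.resize(im["pixels"][130:330,230:390,::-1],None,fx=3,fy=3,interpolation=cv2.INTER_CUBIC))
E
```

```text
[0.53014523 0.05469395 0.13511738]
[0.52931872 0.05564028 0.11947086]
[-0.38265577 -0.74233583  0.33290034]
0.1 [0.5296 0.0555 0.0998] [ 0.95  0.98 -0.27]
0.09 [0.5294 0.0555 0.0897] [ 0.05  0.8  -0.43]
0.08 [0.5295 0.0555 0.0796] [ 0.8   0.55 -0.7 ]
0.073 [0.5295 0.0555 0.0727] [ 0.09  0.27 -0.84]
0.068 [0.5295 0.0555 0.0677] [ 0.54 -0.77 -0.47]
0.066 [0.5296 0.0555 0.0659] [ 0.59  0.06 -0.59]
16.725
```

View pics/w9a.png

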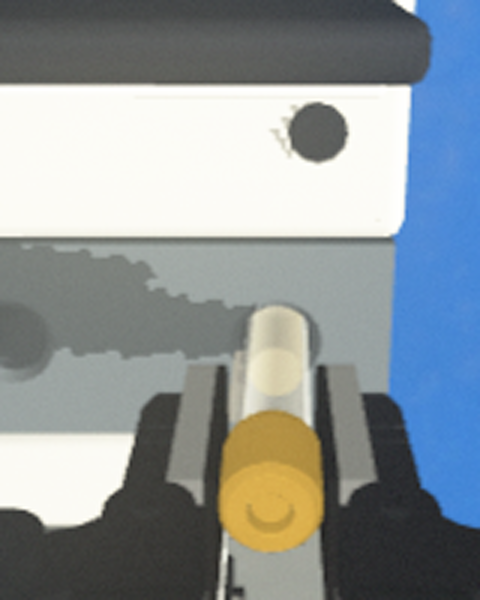

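```bash
python3 - <<'E'
from cell import r, optics
from h import *
tx,ty=.5296,.0555
f0=np.array([.2,-.6,-.1])
for z in (.0645,.063,.0615,.060):
    r.move_linear([tx,ty,z],vel=.03)
    f=np.array(r.current_contact_force());print(z,np.round(r.current_tool_pos(),4),np.round(f-f0,2))
    if f[2]-f0[2]>4: break
r.set_gripper(.45,25)
r.move_linear([tx,ty,.12],vel=.12)
r.move_to([tx,ty+.05,.14],Rot(YS))
print(r.current_t());im=snap("w10")
cv2.imwrite("pics/w10a.png",cv2.resize(im["pixels"][130:330,230:390,::-1],None,fx=3,fy=3,interpolation=cv2.INTER_CUBIC))
E
```

```text
0.0645 [0.5301 0.0555 0.0651] [-1.04  1.    6.86]
18.325
```

View pics/w10a.png

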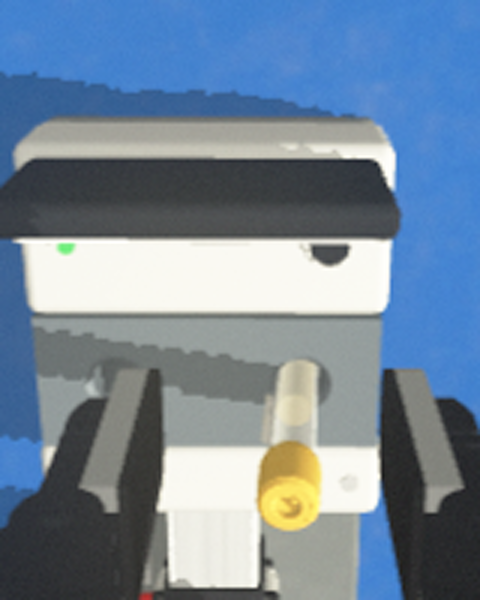

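```bash
python3 - <<'E'
from h import *
im=pickle.load(open("pics/w10.pkl","rb"))
u,v=int(230+288/3),int(130+505/3)
d=im["depth"][v-1:v+2,u-1:u+2];print(d)
d=np.median(d)
p=np.linalg.inv(im["camera_from_world"])@[(u-im["cx"])/im["fx"]*d,(v-im["cy"])/im["fy"]*d,d,1];print(p)
print(ray_to_z(im,230+288/3,130+505/3,.1))
E
```

```text
[[0.22346441 0.22290039 0.22239877]
 [0.22304751 0.22357625 0.22233224]
 [0.22390491 0.22276215 0.2232312 ]]
[0.52441201 0.05173902 0.09662975 1.        ]
[0.52465342 0.05388264 0.1       ]
```

Yellow is down, with the cap top at about 0.097–0.100 m and a small lean of about 4°. Red is next.

```bash
python3 - <<'E'
from cell import r, optics
from h import *
r.set_gripper(.40,25)
x,y=.4937,.3192
r.move_to([x,y,.16],Rot(YR))
r.move_linear([x,y,.059],vel=.12)
print(r.current_tool_pos(),np.round(r.current_contact_force(),2))
r.set_gripper(0.0,25)
print(r.current_opening(),r.current_contact_force(),r.current_t())
assert r.current_opening()>.08
r.move_linear([x,y,.185],vel=.12)
bx,by=BORE["near"]
r.move_to([bx-.0005,by+.001,.135],Rot(YS))
r.sleep(.1)
print(r.current_opening(),r.current_tool_pos(),r.current_t())
im=snap("w11")
cv2.imwrite("pics/w11a.png",cv2.resize(im["pixels"][130:330,250:410,::-1],None,fx=3,fy=3,interpolation=cv2.INTER_CUBIC))
E
```

```text
[0.49416712 0.31931481 0.05971618] [-1.12  0.15 -0.  ]
0.18338165984297616 [-0.80642348 -0.8865022   4.19187572] 20.7583
0.18298882454587284 [0.4746705  0.06390251 0.1351926 ] 23.0833
```

View pics/w11a.png

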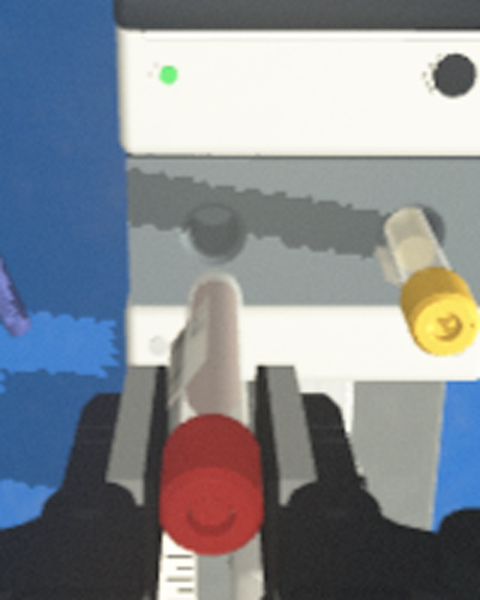

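```bash
python3 - <<'E'
from h import *
im=pickle.load(open("pics/w11.pkl","rb"))
g=lambda u,v:(250+u/3-.33,130+v/3-.33)
t=im["tcp"];c,s=np.cos(YS),np.sin(YS)
print("bore near",ray_to_z(im,*g(216,232),.04))
cap=ray_to_z(im,*g(212,512),t[2]+.035);print("cap",cap-t)
zf=t[2]-.055
for dx,dy in ((0,0),(.001,0),(0,-.0015)):
  cen=np.array([t[0]+dx,t[1]+dy,zf+.0065]);pts=[]
  for a in np.linspace(0,2*np.pi,60):
    for b in np.linspace(-np.pi/2,0,20):
      pts.append(proj(im,cen+.0065*np.array([np.cos(a)*np.cos(b),np.sin(a)*np.cos(b),np.sin(b)])))
  pts=(np.array(pts)-[250,130]+.33)*3;i=pts[:,1].argmin();m=abs(pts[:,1]-292)<4;print(dx,dy,"apex",pts[i],pts[m,0].min(),pts[m,0].max())
E
```

```text
bore near [0.47462591 0.06220861 0.04      ]
cap [-0.00100482  0.00056931  0.035     ]
0 0 apex [217.2714443 263.0400022] 188.29711154866794 244.11741185364338
0.001 0 apex [221.52216684 262.45573908] 192.5423167219182 248.3761054577442
0 -0.0015 apex [218.14133545 268.96896073] 189.43159003494873 244.97888279761833
```

```bash
python3 - <<'E'
from cell import r, optics
from h import *
tx,ty=.4746,.0639
r.move_linear([tx,ty,.11],vel=.08)
f0=np.array(r.current_contact_force())
for z in (.09,.08,.073,.068,.0655,.064,.0625,.061):
    r.move_linear([tx,ty,z],vel=.05)
    f=np.array(r.current_contact_force());print(z,np.round(r.current_tool_pos(),4),np.round(f-f0,2))
    if (f-f0)[2]>4: break
if z<.067:
    r.set_gripper(.36,25)
    r.move_linear([tx,ty,.12],vel=.12)
    r.move_to([.49,.12,.16],Rot(YS))
print(r.current_t());im=snap("w12")
cv2.imwrite("pics/w12a.png",cv2.resize(im["pixels"][130:330,230:390,::-1],None,fx=3,fy=3,interpolation=cv2.INTER_CUBIC))
E
```

```text
0.09 [0.4745 0.0639 0.0898] [-0.99  0.33 -0.63]
0.08 [0.4744 0.0639 0.0797] [-0.23 -0.11 -1.61]
0.073 [0.4744 0.0639 0.0727] [-0.68  0.01 -1.13]
0.068 [0.4744 0.0639 0.0677] [-0.7   0.64 -1.67]
0.0655 [0.4749 0.0639 0.0656] [-0.36 -0.11  0.67]
0.064 [0.4756 0.064  0.0651] [-1.18 -0.37 14.14]
26.8417
```

View pics/w12a.png

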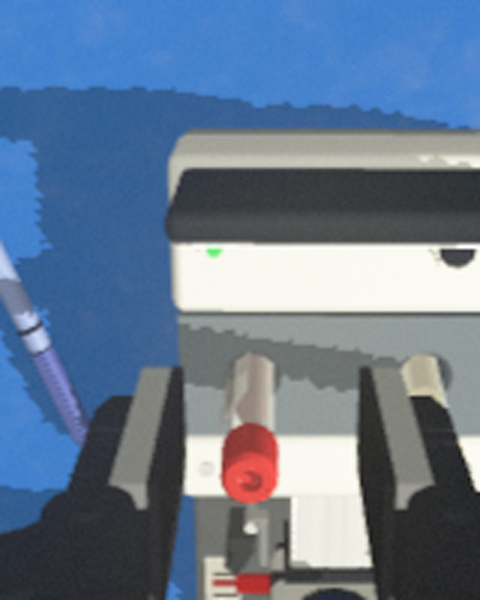

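Both tubes are down, since contact came at TCP z ≈ 0.065 m and the foot is at about 10 mm. Before gripping I'll take a closer look at the pointer, mark and grip.

```bash
python3 - <<'E'
from cell import r, optics
from h import *
r.move_to([.465,-.10,.15],Rot(YS))
r.set_gripper(.62,35)
r.sleep(.1)
im=snap("w13");print(r.current_t(),r.current_tool_pos())
p=im["pixels"][:,:,::-1]
cv2.imwrite("pics/w13a.png",cv2.resize(p[60:260,230:410],None,fx=3,fy=3,interpolation=cv2.INTER_CUBIC))
E
```

```text
28.275 [ 0.46507107 -0.0997704   0.14999673]
```

View pics/w13.png

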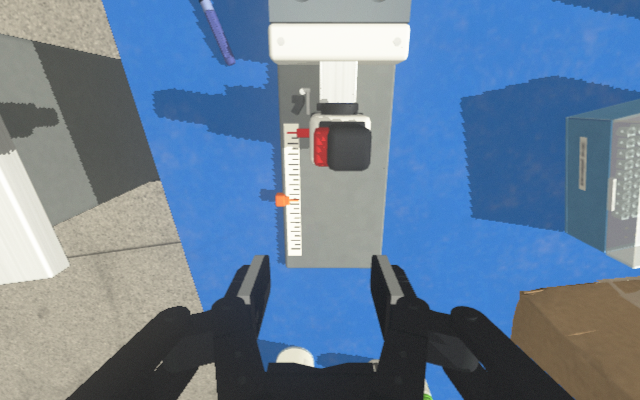

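View pics/w13a.png

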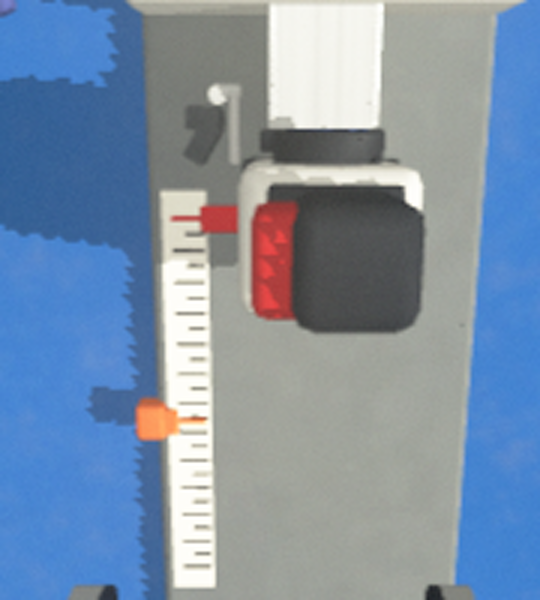

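```bash
python3 - <<'E'
from h import *
im=pickle.load(open("pics/w13.pkl","rb"))
o=np.array([.5023,.0580]);c,s=np.cos(YS),np.sin(YS)
def loc(p): d=p[:2]-o; return np.array([c*d[0]+s*d[1],-s*d[0]+c*d[1]]).round(4)
for nm,u,v,z in [("ptr",173,218,.013),("ptr2",195,218,.013),("markL",182,420,.01),("markR",204,419,.01),("gTL",303,200,.121),("gTR",420,200,.121),("gBL",300,331,.121),("gBR",418,331,.121),("btnL",254,315,.115)]:
    p=ray_to_z(im,230+u/3-.33,60+v/3-.33,z);print(nm,p.round(4),loc(p))
E
```

```text
ptr [ 0.4425 -0.0395  0.013 ] [-0.0449 -0.1052]
ptr2 [ 0.4491 -0.0405  0.013 ] [-0.0382 -0.1052]
markL [ 0.4332 -0.1046  0.01  ] [-0.0445 -0.171 ]
markR [ 0.4405 -0.1053  0.01  ] [-0.0372 -0.1706]
gTL [ 0.48   -0.0317  0.121 ] [-0.0089 -0.092 ]
gTR [ 0.5017 -0.0349  0.121 ] [ 0.0131 -0.092 ]
gBL [ 0.476  -0.0564  0.121 ] [-0.0092 -0.117 ]
gBR [ 0.499  -0.0598  0.121 ] [ 0.014 -0.117]
btnL [ 0.4673 -0.0531  0.115 ] [-0.0184 -0.115 ]
```

The pointer is at stand y = -105.2 mm and the mark at -170.8 mm, so the arm needs drawing out 65.6 mm. The grip centre is at y ≈ -104.7 mm. I'll grip it now.

```bash
cat >> h.py <<'E'
O=np.array([.5023,.0580]);C,S=np.cos(YS),np.sin(YS)
def W(x,y): return O+np.array([C*x-S*y,S*x+C*y])
def loc(p): d=np.array(p)[:2]-O; return np.array([C*d[0]+S*d[1],-S*d[0]+C*d[1]])
E
python3 - <<'E'
from cell import r, optics
from h import *
p=W(.0,-.105);print(p)
r.move_to([*p,.13],Rot(YS))
f0=np.array(r.current_contact_force())
r.move_linear([*p,.10],vel=.08)
r.move_linear([*p,.077],vel=.06)
print(r.current_tool_pos(),np.array(r.current_contact_force())-f0)
r.set_gripper(0,35); r.sleep(.2)
print(r.current_opening(),r.current_opening()*.085,np.array(r.current_contact_force())-f0,r.current_tool_pos(),r.current_t())
snap("w14")
E
```

```text
[ 0.48689976 -0.04586449]
[ 0.4868197  -0.04581238  0.07676921] [-1.21169463  0.76729299  0.28619028]
0.34134901830845527 0.0290146665562187 [ 6.86220204 -0.11195453 -2.36191042] [ 0.48819943 -0.04607519  0.07756072] 30.2333
```

View pics/w14.png

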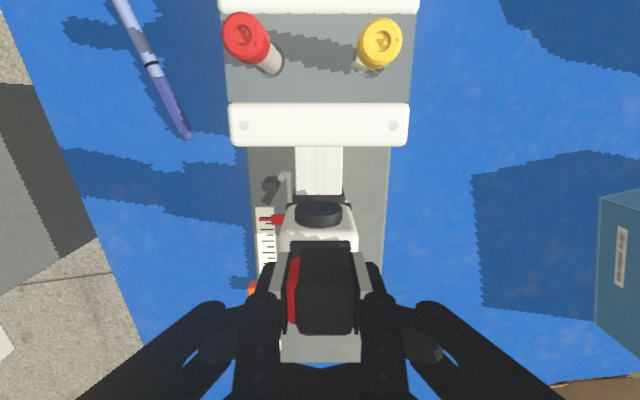

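```bash
python3 - <<'E'
from cell import r, optics
from h import *
print(loc(r.current_tool_pos()))
r.move_linear([*W(.0014,-.105),.0772],vel=.03)
print(r.current_opening(),r.current_contact_force())
r.set_gripper(0,60); r.sleep(.2)
print(r.current_opening(),r.current_contact_force(),loc(r.current_tool_pos()),r.current_t())
# draw 25 mm
r.move_linear([*W(.0014,-.125),.0772],vel=.05)
print(r.current_opening(),r.current_contact_force(),loc(r.current_tool_pos()),r.current_t())
snap("w15")
E
```

```text
[ 0.00132307 -0.1050163 ]
0.3395979681267991 [ 0.98125083 -0.40919959  5.31991699]
0.29853366587407554 [ 5.73198223 -0.72825039  4.43724379] [ 0.00326565 -0.10499515] 30.95
0.2980462258511433 [6.57682249 1.62499129 4.21494293] [ 0.00325962 -0.12506047] 31.5
```

View pics/w15.png

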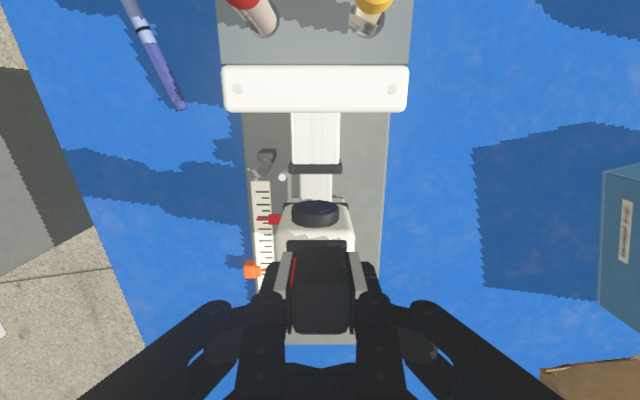

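Squeezing harder brought the button home (opening 0.298), and the arm is drawing out with the pointer moving along with the hand. I'll continue to the mark.

```bash
python3 - <<'E'
from cell import r, optics
from h import *
r.move_linear([*W(.0028,-.1706),.0770],vel=.06)
r.sleep(.2)
print(r.current_opening(),r.current_contact_force(),loc(r.current_tool_pos()),r.current_t())
im=snap("w16")
cv2.imwrite("pics/w16a.png",cv2.resize(im["pixels"][150:300,220:380,::-1],None,fx=4,fy=4,interpolation=cv2.INTER_CUBIC))
a=optics.get_image("top")["pixels"][170:260,270:400,::-1];b=optics.get_image("scene")["pixels"][150:250,300:430,::-1]
cv2.imwrite("pics/s16.png",cv2.resize(np.vstack([a,b]),None,fx=3,fy=3,interpolation=cv2.INTER_CUBIC))
E
```

```text
0.29641156298544674 [-4.15189717  4.68976052 16.76826884] [ 0.00321337 -0.17040976] 32.6583
```

View pics/w16a.png

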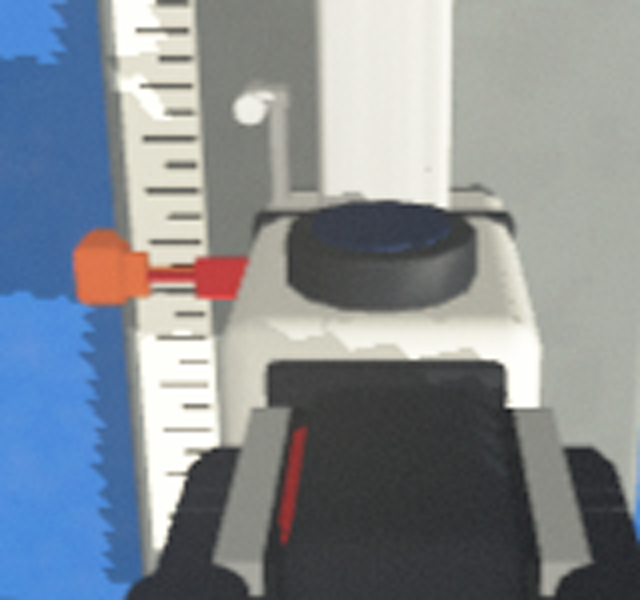

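View pics/s16.png

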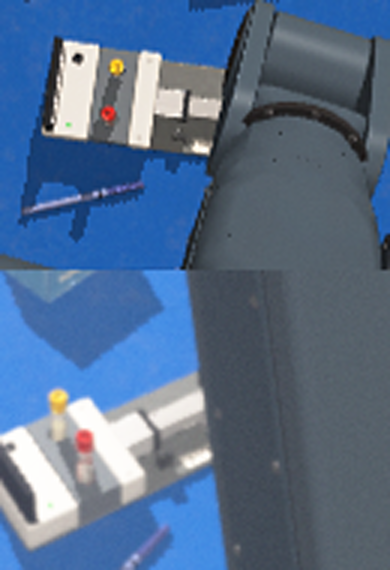

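```bash
python3 - <<'E'
from cell import r, optics
from h import *
print(r.current_tool_pos())
im=pickle.load(open("pics/w16.pkl","rb"))
p=im["pixels"][205:232,235:285,::-1]
cv2.imwrite("pics/w16b.png",cv2.resize(p,None,fx=15,fy=15,interpolation=cv2.INTER_NEAREST))
for y,z in((-.1704,.013),(-.1708,.010),(-.1704,.010)):
  for x in(-.045,-.04,-.036): print(y,z,x,np.round(proj(im,[*W(x,y),z]),2))
E
```

```text
[ 0.48048248 -0.11104675  0.07818838]
-0.1704 0.013 -0.045 [257.33 218.03]
-0.1704 0.013 -0.04 [263.99 218.03]
-0.1704 0.013 -0.036 [269.32 218.02]
-0.1708 0.01 -0.045 [258.13 217.09]
-0.1708 0.01 -0.04 [264.71 217.09]
-0.1708 0.01 -0.036 [269.97 217.08]
-0.1704 0.01 -0.045 [258.1 216.6]
-0.1704 0.01 -0.04 [264.68 216.59]
-0.1704 0.01 -0.036 [269.94 216.59]
```

View pics/w16b.png

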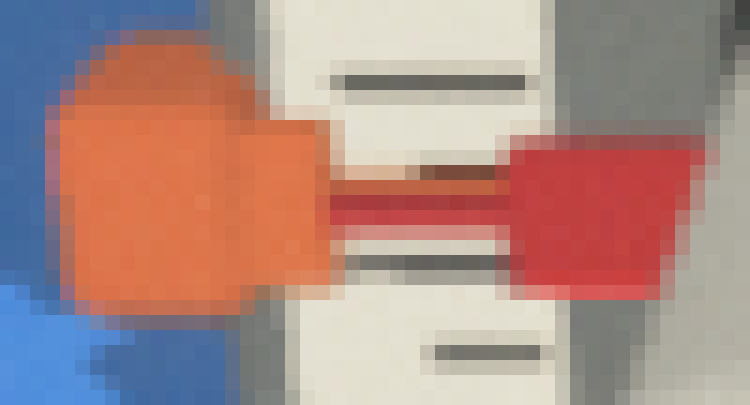

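The orange line shows at v≈217 and the red pointer at v≈218.5. That is the parallax expected when they stand at the same y, so they agree within about 0.5 mm. I'll ease the vertical push a little, check that nothing drifts, and hand in.

```bash
python3 - <<'E'
from cell import r, optics
from h import *
r.move_linear([*W(.0030,-.1707),.0779],vel=.02)
r.sleep(.5)
print(r.current_opening(),r.current_contact_force(),loc(r.current_tool_pos()),r.current_tool_pos()[2],np.abs(r.current_qvel()).max(),r.current_t())
im=snap("w17")
p=im["pixels"][205:232,235:285,::-1]
a=cv2.resize(im["pixels"][:,:,::-1],(750,469))
cv2.imwrite("pics/w17.png",np.vstack([a[:,:,:],cv2.resize(p[5:18],(750,130),interpolation=cv2.INTER_NEAREST)]))
E
```

```text
0.2958850678878162 [-0.64998198  3.29931286  6.31650711] [ 0.0031448  -0.17051364] 0.07825268357337048 0.0012400331740636534 33.5583
```

View pics/w17.png

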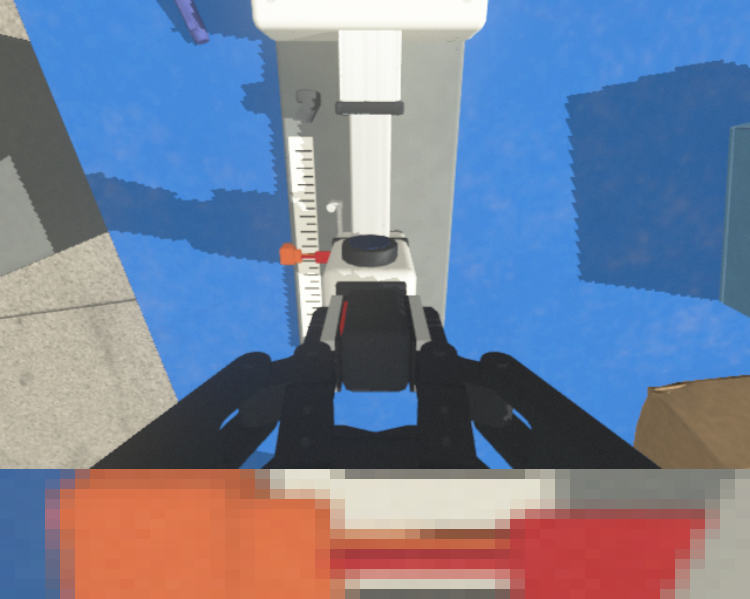

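The pointer is still at the mark, the button is squeezed flush, and the hand is at rest.

```bash
python3 - <<'E'
from cell import r
r.hand_in()
E
```

```text
the job is handed in; nothing more can be done
```

The job is handed in, with the last clock reading 33.6 s of the 69 s allowed. The hand-in gives no verdict.

- **Tubes:** The yellow tube stands in the far bore and the red one in the near bore. Each went down until it met the floor at the expected height. Yellow leans about 4° (limit 7°). Red's lean was not measured, but it also looks near upright in the pictures. I left the purple tube, cup and orange mark alone, but did not measure them again at the end.
- **Camera arm:** The lock button is squeezed with a 60 N grip and the arm is drawn out about 65.5 mm. The last picture shows the pointer within about 0.5 mm of the orange mark, with the hand at rest. The button's travel was not read directly, but at 35 N it was not fully home. It moved further at 60 N, and the arm then drew out freely.
- **Disagreement found:** My first grasp of the yellow tube missed. The fingertips are about 30 mm further back than `finger_overhang` says, which the wrist depth and the scene view both showed. The pads closed on top of the cap with about 7.5 N, so the tube leaned slightly in the rack. I corrected the offset and the later grasps held.

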